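# Put the block plane away in its drawer

### The job

Put the small block plane away: set it down gently (do not drop it) on its sole in the free left-hand part of the open drawer, lengthwise with its nose (the round wooden knob end) towards the back of the drawer, and let go of it. Then slide the drawer fully shut without slamming it, with the plane still lying that way inside. Leave the glue bottle, the wooden offcut and the try square where they are.

Things in the scene. Friction and masses are not known exactly. Their poses are not given: they have to be found in the camera images.
- plane: Small block plane on the bench: dark iron body, bright lever cap raised at the tail (47 mm high), round dark wooden knob at the nose (28 mm across, top at 39 mm). Sole 120 (x) by 44 mm (y). 0.3 to 0.65 kg. Origin: centre of the underside; +x to the nose, z up. Flat parallel sides 44 mm apart and 28 mm high run from x = -48 to +36 mm: grasp across y from above.
- plane_nose (a point): Point on the plane's underside at the tip of the nose, 60 mm from the plane's origin along its +x.
- unit_drawer0 (a joint): Opening d in m of the one drawer of a low grey unit fixed on the bench (280 deep, 260 wide, 92 mm high, front roughly to the robot): 0 shut, 0.197 fully out; starts at 0.16 to 0.18. 1 N friction, no latch. Inside 235 mm long, 218 wide; floor 22, side walls' tops 70, front panel's top 80, underside of the unit's top 80 mm above the bench. Only the front d - 6 mm of the inside is uncovered.
- unit_drawer0_handle (a point): Middle of the drawer's handle: a dark steel bar 11 mm thick and 120 mm long, level and parallel to the drawer's front, 35 mm out from the panel's outer face, 54 mm above the bench. Moves with the drawer.
- bay (a point): Point on the drawer's floor, 55 mm behind the front's outer face, in its free left part (left seen from the robot); moves with the drawer. +x to the drawer's back, +y to its left, z up. Free floor: x -34 to +201 mm, y -80 to +79 mm about it. Right of that a wooden oilstone box, 170 x 56 x 28 mm, is fixed in the drawer. Front panel: 15 mm thick, outer face at x = -55 mm; handle bar at x = -90 mm.
- glue: White glue bottle, 56 mm across, 150 mm high, standing; origin at the centre of its underside. Leave alone.
- offcut: Light wooden offcut, 110 x 70 x 30 mm, lying; origin at the centre of its underside. Leave alone.
- square: Try square lying flat: dark wooden stock 22 x 100 x 18 mm and steel blade 150 x 30 x 4 mm; origin between them near the blade's inner end, on the bench. Leave alone.

How it is judged:
On the way:
1. the plane stands released and at rest on its sole in the free left part of the drawer, lengthwise, nose to the back, with the drawer still open (more than 80 mm) (x of plane in the frame of bay between 0 and 0.16 m and y of plane in the frame of bay between -0.07 and 0.07 m and z of plane in the frame of bay between -0.006 and 0.008 m and angle between plane's own z axis and vertical below 0.15 rad and angle between the x axis of plane and the x axis of bay, either way round below 0.4 rad and x of unit_drawer0_handle in the frame of plane below -0.05 m and linear speed of plane below 0.02 m/s and contact force between the fingers and plane below 0.3 N and value of joint unit_drawer0 above 0.08 m), for 0.2 s.
At the end, for the whole second after the job is handed in: Drawer shut to within 8 mm; plane at rest, released, flat on its sole (under 0.15 rad) on the free left floor of the drawer, lengthwise within 0.4 rad, nose to the back, its centre 0 to 160 mm behind the bay point and within 70 mm of it sideways (x of plane in the frame of bay between 0 and 0.16 m and y of plane in the frame of bay between -0.07 and 0.07 m and z of plane in the frame of bay between -0.006 and 0.008 m and angle between plane's own z axis and vertical below 0.15 rad and angle between the x axis of plane and the x axis of bay, either way round below 0.4 rad and x of unit_drawer0_handle in the frame of plane below -0.05 m and linear speed of plane below 0.02 m/s and contact force between the fingers and plane below 0.3 N and value of joint unit_drawer0 below 0.008 m); the robot touches nothing.
It fails at once if the glue bottle is moved more than 30 mm (distance of glue from where it was at the start of the episode above 0.03 m).
It fails at once if the wooden offcut is moved more than 30 mm (distance of offcut from where it was at the start of the episode above 0.03 m).
It fails at once if the try square is moved more than 30 mm (distance of square from where it was at the start of the episode above 0.03 m).
It fails at once if the drawer is slammed: it moves shut faster than 0.5 m/s (velocity of joint unit_drawer0 below -0.5 m/s).
It fails at once if the plane is dropped from more than about 30 mm (linear speed of plane above 0.75 m/s and contact force between the fingers and plane below 0.1 N).
It also fails if it takes over 48 s, if anything falls off the work surface, if the arm or the gripper's body presses on something with over 40 N, if the wrist force passes 120 N, or if a joint passes its speed limit or range.

### The arm

A 7-joint arm with a two-finger parallel gripper is mounted at the origin on the work surface. World frame = base frame: x ahead of the robot, y to its left, z up, the work surface at z = 0. Lengths are in m, angles in rad, forces in N, time in s.
With the tool pointing down it reaches from about 0.4 to 0.85 m from the base axis. Payload 10.4 kg.
Tool frame: the origin (TCP) lies at the very end of the fingers, on their centre line; the grasp point (between the pads) lies 19 mm behind it; z points along the fingers, y is the line along which they close (so a half turn about z gives the same grasp; the last joint's range is limited). The gripper opens to 85 mm and grips with 20 to 120 N. Pads are 22 mm wide; open, the fingers measure 114 mm over their backs; the gripper's body (76 mm by 85 mm) begins 54 mm behind the grasp point. The pads swing forward as they close: fully open they stand 13 mm farther back than shut.
Start: joints at [-1.288, 0.332, -0.065, 1.46, 0.022, 1.35, -0.088], TCP at [0.188, 0.596, 0.231] pointing down, gripper open.
Joint ranges: [-2.6, 2.6], [-0.5, 2.12], [-1.47, 1.34], [0.16, 2.42], [-1.27, 4.41], [0.06, 2.06], [-2.6, 2.6]. Speed limits (rad/s): [2.22, 2.22, 2.79, 2.79, 3.14, 3.14, 3.14].

### API

Orientations are given as a rotation vector (axis times angle).
In Python, from rig import sensors, get_image, camera_model, order gives the robot as it stands.
- The arm moves only by the shell command python3 -m jog 'ROWS'. ROWS is JSON, a list that holds one entry, the list of rows, each a list of 7 numbers: the turn, a rotation vector about the world's x, y, z in degrees, then the shift along the world's x, y, z in mm, then the finger opening in mm, from 0 to 85.4. In form: [[[wx, wy, wz, dx, dy, dz, grip], ...]]. A call has 1 to 5 rows; each row is the pose to reach, as a shift and turn from the pose commanded when the call began; what a row does not reach only later rows make up. A row lasts 1/8 s, in which the tool goes at most 62.5 mm and 10.7 degrees, less where a joint would pass 70% of its speed; a pose out of reach is approached as far as the arm can. A call with a gripper value outside its range is refused whole. The fingers move at their own pace and stop on an object; the grip force is fixed at half the most. Time passes only in rows, so rows that repeat a pose let the fingers close. It gives the time, the measured TCP pose, the force, the opening and the grip force at its end, in the units of the state.
- sensors.get_obs(): the state, without advancing time (a new reading comes with each control period).
- get_image(name): name is "scene" or "side" or "wrist"; returns the picture (384x512x3 uint8, red, green, blue); there is no depth.
- camera_model(name): a dict with "fovy" (degrees; the focal length in pixels is half the picture's height over the tangent of half this angle, whatever the lens; pixels are square), "cx", "cy" (the principal point, pixels), "T" (4x4, takes a point from camera to world coordinates). Camera axes: x right, y down, z forward; pixel columns grow to the right and rows downward; lengths in m; the calibration is good to about 2 mm. A picture is of the moment at which its call begins: read the wrist's pose just before it. camera_model takes no time and is no camera call; for the wrist camera it gives the pose at the moment of the call.
- order.hand_in(): hands the job in; it is judged then, once.
The state is a dict: "clock": time; "joint_positions": joint angles; "qd": joint speeds; "effort": joint torques, N m; "tool_pos": TCP position; "ee_rot": TCP orientation; "wrist_force": force on the tool from outside, world axes, zero at the start; "ft_torque": the same for the moment, N m; "opening": finger opening in m; "grasp_force": force on a finger pad.
Only numpy, scipy, OpenCV 4.12 (cv2) and the standard library are available. Lean on these libraries where they do the work, as an engineer would, in place of code of your own. Each camera call takes 0.05 s, during which the arm holds its last target. There are 200 camera calls.

## Working session

There is one attempt and no reset: what is moved stays moved. The work goes in short steps, Python scripts to look and compute and a shell command to move; the robot and the scene stay as the last step left them, time stands still between calls to the robot, and variables do not carry over. Pictures are saved under pics/ and viewed, at most 10 in all, crops included, and the job is handed in when it is done.

```bash
mkdir -p pics; cat > h.py <<'E'
import numpy as np, cv2
from rig import sensors, get_image, camera_model, order
def snap(n,f):
    m=camera_model(n); im=get_image(n); cv2.imwrite(f'pics/{f}.png',im[:,:,::-1]); np.savez(f'pics/{f}.npz',T=np.array(m['T']),k=[m['fovy'],m['cx'],m['cy']]); return im
def ray(f,u,v,z):
    d=np.load(f'pics/{f}.npz');T=d['T'];fy,cx,cy=d['k'];F=192/np.tan(np.radians(fy)/2)
    r=T[:3,:3]@np.array([(u-cx)/F,(v-cy)/F,1]);o=T[:3,3];return o+r*(z-o[2])/r[2]
def proj(f,p):
    d=np.load(f'pics/{f}.npz');T=d['T'];fy,cx,cy=d['k'];F=192/np.tan(np.radians(fy)/2)
    q=T[:3,:3].T@(np.array(p)-T[:3,3]);return np.array([cx+F*q[0]/q[2],cy+F*q[1]/q[2]])
E
python3 - <<'E'
from h import *
a=[snap(n,n+'0') for n in('scene','side','wrist')]
for n in('scene','side','wrist'):print(n,camera_model(n))
o=sensors.get_obs();print(o['tool_pos'],o['ee_rot'],o['clock'],o['wrist_force'])
E
```

```text
scene {'fovy': 55.659556303311504, 'cx': 247.53260595559553, 'cy': 187.45144726411564, 'T': array([[-0.42871689,  0.61266292, -0.66396233,  1.35152407],
       [ 0.90337351,  0.28187001, -0.32321138,  0.30770486],
       [-0.01086856, -0.73837216, -0.67430588,  0.84919161],
       [ 0.        ,  0.        ,  0.        ,  1.        ]])}
side {'fovy': 47.9092956793651, 'cx': 253.51430465619515, 'cy': 192.90825688563731, 'T': array([[ 0.99846361, -0.04516551,  0.03210135,  0.54351058],
       [-0.05225958, -0.57495248,  0.81651612, -1.15781035],
       [-0.01842161, -0.81693924, -0.57642946,  0.86280866],
       [ 0.        ,  0.        ,  0.        ,  1.        ]])}
wrist {'fovy': 65.14979705312889, 'cx': 254.6135168708517, 'cy': 193.15324785520042, 'T': array([[ 3.01029530e-01,  9.02485522e-01,  3.08060230e-01,
         1.07941527e-01],
       [ 9.53614600e-01, -2.84670697e-01, -9.78866132e-02,
         6.21282759e-01],
       [-6.45530937e-04,  3.23237494e-01, -9.46317656e-01,
         3.72813891e-01],
       [ 0.00000000e+00,  0.00000000e+00,  0.00000000e+00,
         1.00000000e+00]])}
[0.18809026 0.59572727 0.2306853 ] [-4.78467056e-01 -3.10483718e+00  1.74686255e-03] 0.15 [ 0.46138726  0.27798916 -1.0951891 ]
```

View pics/scene0.png

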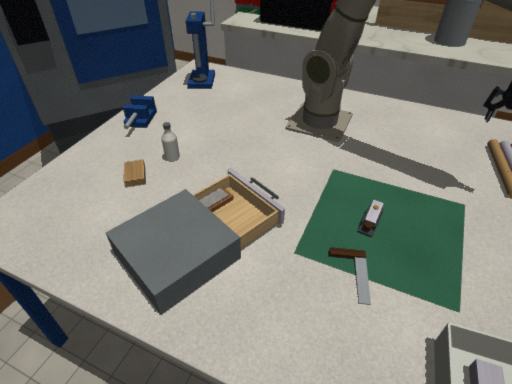

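View pics/side0.png

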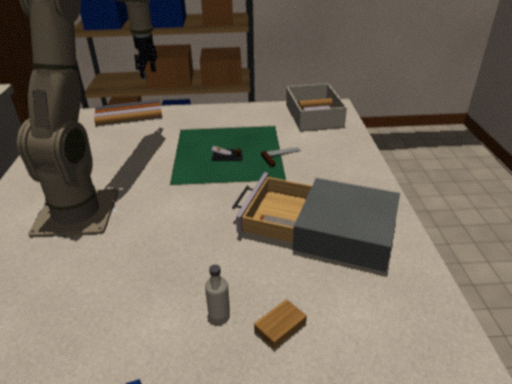

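Scene view: the plane is at about (372,217) with its knob at (368,226), the drawer at (240,210) and its handle at (265,188). Side view: plane at (228,155), nose to the right, drawer front at (255,205). Next I enlarge both.

```bash
python3 - <<'E'
from h import *
s=cv2.imread('pics/scene0.png');d=cv2.imread('pics/side0.png')
r=lambda im,x,y,w,h,k:cv2.resize(im[y:y+h,x:x+w],None,fx=k,fy=k,interpolation=cv2.INTER_CUBIC)
A=np.hstack([r(s,185,165,100,75,4),r(s,345,190,50,37+0,8)[:300,:400]]);A2=r(s,345,195,50,50,6)
B=r(d,230,170,100,75,4);C=r(d,200,138,50,37,8)
out=np.zeros((600,800,3),np.uint8);out[:300,:400]=r(s,185,165,100,75,4);out[:300,400:700]=A2;out[300:,:400]=B;out[300:596,400:800]=C
cv2.imwrite('pics/m1.png',out)
E
```

```text
Traceback (most recent call last):
ValueError: all the input array dimensions except for the concatenation axis must match exactly, but along dimension 0, the array at index 0 has size 300 and the array at index 1 has size 296
```

View pics/wrist0.png

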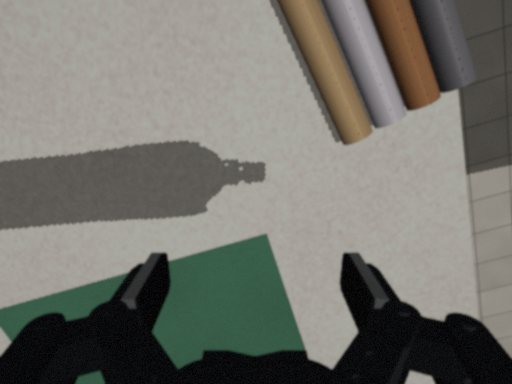

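The wrist view shows only the mat edge and the bench, with the fingertips at about (155,260) and (350,260); neither the plane nor the drawer is in it.

```bash
python3 - <<'E'
from h import *
s=cv2.imread('pics/scene0.png');d=cv2.imread('pics/side0.png')
r=lambda im,x,y,w,h,k:cv2.resize(im[y:y+h,x:x+w],None,fx=k,fy=k,interpolation=cv2.INTER_CUBIC)
out=np.zeros((600,800,3),np.uint8);out[:300,:400]=r(s,185,165,100,75,4);out[:300,400:700]=r(s,345,195,50,50,6);out[300:,:400]=r(d,230,170,100,75,4);out[300:596,400:800]=r(d,200,138,50,37,8)
cv2.imwrite('pics/m1.png',out)
E
```

```text
(no output)
```

View pics/m1.png

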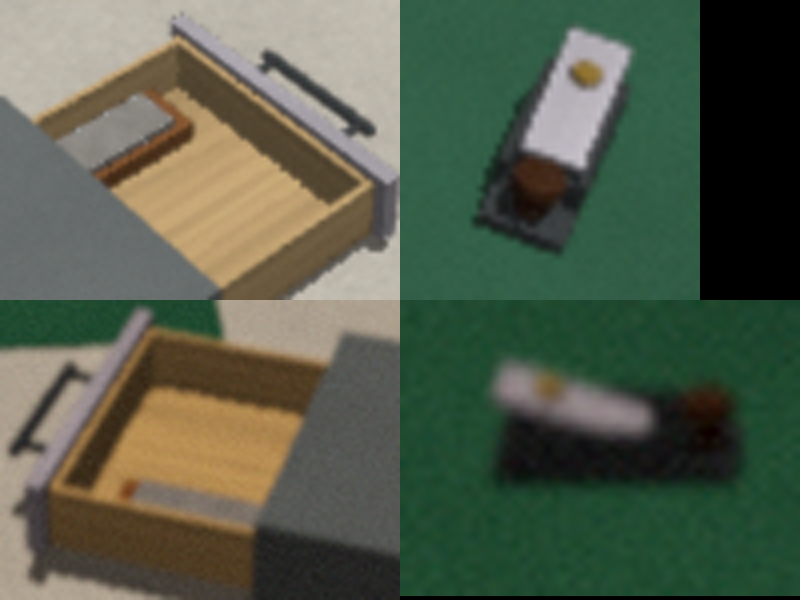

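The montage shows the drawer's panel and handle, the plane's nose corners in the scene view and its near bottom edge in the side view. Now casting rays.

```bash
python3 - <<'E'
from h import *
S=lambda x,y:(185+x/4-.4,165+y/4-.4); D=lambda x,y:(230+x/4-.4,170+(y-300)/4-.4)
P=lambda x,y:(345+(x-400)/6-.4,195+y/6-.4); Q=lambda x,y:(200+(x-400)/8-.4,138+(y-300)/8-.4)
def pr(n,f,p,z): print(n,np.round(ray(f,*p,z)*1000,0))
pr('h R sc','scene0',S(268,56),.056);pr('h L sc','scene0',S(370,129),.056)
pr('h L sd','side0',D(71,372),.056);pr('h R sd','side0',D(17,448),.056)
pr('p R sc','scene0',S(178,14),.08);pr('p L sc','scene0',S(397,178),.08)
pr('p L sd','side0',D(141,310),.08);pr('p R sd','side0',D(34,485),.08)
pr('nose1','scene0',P(478,222),0);pr('nose2','scene0',P(563,252),0)
pr('tail near','side0',Q(500,482),0);pr('nose near','side0',Q(739,484),0)
pr('knob sc','scene0',P(540,172),.037);pr('knob sd','side0',Q(706,398),.037)
pr('cap tail L/R sc','scene0',P(573,28),.047);pr('cap','scene0',P(632,48),.047)
pr('cap sd','side0',Q(497,370),.047)
E
```

```text
h R sc [525. -79.  56.]
h L sc [571.  31.  56.]
h L sd [570.  17.  56.]
h R sd [524. -84.  56.]
p R sc [ 533. -158.   80.]
p L sc [635.  76.  80.]
p L sd [632.  69.  80.]
p R sd [ 536. -162.   80.]
nose1 [555. 290.  -0.]
nose2 [557. 333.   0.]
tail near [442. 296.   0.]
nose near [558. 285.   0.]
knob sc [545. 312.  37.]
knob sd [544. 305.  37.]
cap tail L/R sc [446. 306.  47.]
cap [448. 337.  47.]
cap sd [444. 323.  47.]
```

```bash
python3 -m jog '[[[0,0,3,44,-40,0,85],[0,0,6,88,-80,0,85],[0,0,9,132,-120,0,85],[0,0,12,176,-160,0,85],[0,0,13.5,220,-200,0,85]]]'; python3 -m jog '[[[0,0,0,40,-40,0,85],[0,0,0,80,-80,0,85],[0,0,0,80,-83,0,85],[0,0,0,80,-83,0,85]]]'; python3 - <<'E'
from h import *
snap('wrist','w1');o=sensors.get_obs();print(o['tool_pos'],o['clock'])
E
```

```text
clock: 0.78
tool_pos: [0.4093, 0.3945, 0.2313]
ee_rot: [-0.108, -3.14, -0.0]
wrist_force: [0.6, 0.5, 0.3]
opening: 0.085
grasp_force: 0.0
clock: 1.27
tool_pos: [0.4877, 0.3133, 0.2311]
ee_rot: [-0.11, -3.139, -0.0]
wrist_force: [-0.0, 0.1, 0.7]
opening: 0.0854
grasp_force: 0.0
[0.48713778 0.31415417 0.23109696] 1.325
```

View pics/w1.png

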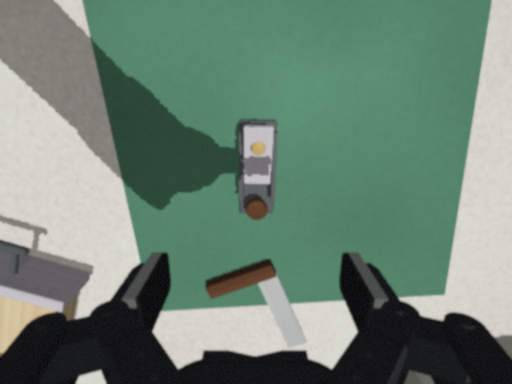

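The wrist view shows the whole plane, with knob at (256,208) and tail at (258,121). The square is beyond its nose at about (240,278), clear of the fingers.

```bash
python3 - <<'E'
from h import *
im=cv2.imread('pics/w1.png');h=cv2.cvtColor(im,cv2.COLOR_BGR2HSV)
m=np.zeros(im.shape[:2],np.uint8)
c=h[100:235,225:295]; g=((c[:,:,0]>60)&(c[:,:,0]<100)&(c[:,:,1]>70)); m[100:235,225:295]=(~g)*255
m=cv2.morphologyEx(m,cv2.MORPH_OPEN,np.ones((3,3)))
for v in range(115,222,8):
    u=np.where(m[v])[0]
    if len(u): print(v,u.min(),u.max(),[np.round(ray('w1',x,v,.028)[:2]*1000) for x in(u.min()-.5,u.max()+.5)])
v=np.where(m.any(1))[0];print(v.min(),v.max())
k=m>0; br=k&(h[:,:,0]<12)&(h[:,:,1]>110);y,x=np.where(br);print('knob',x.mean(),y.mean(),ray('w1',x.mean(),y.mean(),.037))
cnt=max(cv2.findContours(m,0,2)[0],key=cv2.contourArea);print(cv2.minAreaRect(cnt))
E
```

```text
123 240 276 [array([437., 300.]), array([440., 342.])]
131 239 276 [array([446., 298.]), array([449., 341.])]
139 238 277 [array([455., 296.]), array([458., 342.])]
147 238 277 [array([464., 296.]), array([467., 342.])]
155 239 276 [array([473., 296.]), array([476., 340.])]
163 239 276 [array([483., 295.]), array([486., 340.])]
171 239 275 [array([492., 294.]), array([495., 338.])]
179 238 275 [array([502., 292.]), array([505., 338.])]
187 238 275 [array([512., 291.]), array([515., 337.])]
195 238 274 [array([522., 290.]), array([525., 335.])]
203 240 273 [array([533., 292.]), array([536., 334.])]
211 240 272 [array([543., 291.]), array([546., 332.])]
219 252 261 [array([555., 305.]), array([556., 318.])]
119 220
knob 255.82488479262673 207.8294930875576 [0.53698586 0.31173075 0.037     ]
((257.5, 169.5), (101.0, 39.0), 90.0)
```

```bash
python3 -m jog '[[[0,0,-2,4,1.5,-50,85],[0,0,-2,4,1.5,-100,85],[0,0,-2,4,1.5,-150,85],[0,0,-2,4,1.5,-190,85],[0,0,-2,4,1.5,-215,85]]]'; python3 -m jog '[[[0,0,0,0,0,-8,85],[0,0,0,0,0,-13,85],[0,0,0,0,0,-13,40],[0,0,0,0,0,-13,30],[0,0,0,0,0,-13,30]]]'; python3 -m jog '[[[0,0,0,0,0,0,30],[0,0,0,0,0,0,30]]]'
```

```text
clock: 1.95
tool_pos: [0.4898, 0.3158, 0.0141]
ee_rot: [-0.16, -3.135, 0.001]
wrist_force: [-0.0, 0.1, -0.3]
opening: 0.085
grasp_force: 0.0
clock: 2.58
tool_pos: [0.4928, 0.3151, 0.0045]
ee_rot: [0.165, 3.136, 0.002]
wrist_force: [-1.1, -0.6, 7.1]
opening: 0.043
grasp_force: 63.2
clock: 2.82
tool_pos: [0.4928, 0.3151, 0.0045]
ee_rot: [0.165, 3.136, 0.002]
wrist_force: [-0.8, -1.0, 6.4]
opening: 0.0431
grasp_force: 63.2
```

```bash
python3 -m jog '[[[0,0,0,0,0,15,30],[0,0,0,0,0,55,30],[0,0,0,5,-20,110,30],[0,0,-4,15,-70,160,30],[0,0,-8,25,-125,200,30]]]'; python3 -m jog '[[[0,0,-4,12,-57,15,30],[0,0,-7,22,-110,20,30],[0,0,-9,30,-165,20,30],[0,0,-9,40,-205,20,30],[0,0,-9,40,-205,20,30]]]'; python3 - <<'E'
from h import *
snap('wrist','w2');o=sensors.get_obs();print(o['tool_pos'],o['ee_rot'],o['clock'])
E
```

```text
clock: 3.45
tool_pos: [0.5148, 0.2005, 0.1968]
ee_rot: [0.385, 3.117, 0.002]
wrist_force: [1.3, -0.3, -4.3]
opening: 0.043
grasp_force: 62.7
clock: 4.08
tool_pos: [0.5547, -0.0081, 0.2149]
ee_rot: [0.637, 3.076, -0.002]
wrist_force: [0.9, 1.7, -5.2]
opening: 0.0432
grasp_force: 62.6
[ 0.5545558  -0.00529643  0.21469115] [-6.31971639e-01 -3.07698104e+00  5.52016703e-05] 4.125
```

View pics/w2.png

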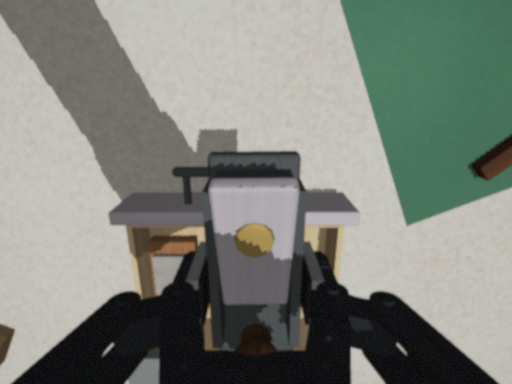

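The plane is held straight with its nose away from the robot. The drawer front lies level behind it, panel corners at about (110,212) and (357,212), and the free bay is to the right of the oilstone at (165,250).

```bash
python3 - <<'E'
from h import *
im=cv2.imread('pics/w2.png');g=cv2.cvtColor(im,cv2.COLOR_BGR2GRAY)
for c in(130,150,325,345):print(c,list(g[188:228,c]))
for r in(200,210,214,218):print(r,list(g[r,104:128]),list(g[r,346:366]))
for r in (208,212,222):print(r,[np.round(1000*ray('w2',u,r,.08)) for u in(111,357)])
o=sensors.get_obs();from scipy.spatial.transform import Rotation as R
print(R.from_rotvec(o['ee_rot']).as_matrix().round(3))
E
```

```text
130 [np.uint8(107), np.uint8(105), np.uint8(110), np.uint8(110), np.uint8(108), np.uint8(104), np.uint8(94), np.uint8(86), np.uint8(81), np.uint8(81), np.uint8(78), np.uint8(78), np.uint8(78), np.uint8(80), np.uint8(79), np.uint8(76), np.uint8(78), np.uint8(77), np.uint8(78), np.uint8(78), np.uint8(78), np.uint8(79), np.uint8(80), np.uint8(84), np.uint8(92), np.uint8(101), np.uint8(103), np.uint8(103), np.uint8(104), np.uint8(104), np.uint8(105), np.uint8(103), np.uint8(105), np.uint8(103), np.uint8(102), np.uint8(101), np.uint8(100), np.uint8(101), np.uint8(105), np.uint8(104)]
150 [np.uint8(112), np.uint8(112), np.uint8(112), np.uint8(106), np.uint8(98), np.uint8(81), np.uint8(78), np.uint8(80), np.uint8(79), np.uint8(80), np.uint8(79), np.uint8(79), np.uint8(82), np.uint8(79), np.uint8(81), np.uint8(81), np.uint8(80), np.uint8(80), np.uint8(80), np.uint8(80), np.uint8(80), np.uint8(81), np.uint8(82), np.uint8(84), np.uint8(93), np.uint8(102), np.uint8(103), np.uint8(106), np.uint8(107), np.uint8(106), np.uint8(104), np.uint8(105), np.uint8(105), np.uint8(105), np.uint8(104), np.ui
[... 3437 characters left out ...]
103), np.uint8(104), np.uint8(104), np.uint8(103), np.uint8(102), np.uint8(101), np.uint8(104), np.uint8(104), np.uint8(104), np.uint8(104)] [np.uint8(182), np.uint8(183), np.uint8(182), np.uint8(183), np.uint8(183), np.uint8(183), np.uint8(182), np.uint8(182), np.uint8(182), np.uint8(181), np.uint8(182), np.uint8(183), np.uint8(183), np.uint8(185), np.uint8(192), np.uint8(197), np.uint8(196), np.uint8(196), np.uint8(197), np.uint8(197)]
208 [array([ 522., -149.,   80.]), array([619.,  75.,  80.])]
212 [array([ 526., -152.,   80.]), array([623.,  73.,  80.])]
222 [array([ 535., -157.,   80.]), array([633.,  70.,  80.])]
[[-0.919  0.394 -0.   ]
 [ 0.394  0.919  0.   ]
 [ 0.    -0.    -1.   ]]
```

```bash
python3 - <<'E'
from h import *
S=lambda x,y:(185+x/4-.4,165+y/4-.4); D=lambda x,y:(230+x/4-.4,170+(y-300)/4-.4)
a=np.radians(-23);xd=np.array([np.cos(a),np.sin(a)]);yd=np.array([-xd[1],xd[0]])
pc=np.array([.581,-.041]);bay=pc+.055*xd+.030*yd;print('bay',bay)
for f,p in(('scene0',S(0,97)),('scene0',S(218,298)),('side0',D(345,334)),('side0',D(258,528))):
    r=ray(f,*p,.092)[:2]-bay;print(f,1000*np.array([r@xd,r@yd]).round(3))
for f,p,z in(('scene0',S(178,90),.022),('scene0',S(325,203),.022),('side0',D(165,388),.022)):
    r=ray(f,*p,z)[:2]-bay;print('floor',1000*np.array([r@xd,r@yd]).round(3))
t=bay+.039*xd;print('tcp target',t,'delta',1000*(t-sensors.get_obs()['tool_pos'][:2]))
print(sensors.get_obs()['tool_pos'])
E
```

```text
bay [ 0.6433497  -0.03487507]
scene0 [ 121. -159.]
scene0 [126. 105.]
side0 [123.  91.]
side0 [ 122. -168.]
floor [ -32. -134.]
floor [-34.  43.]
floor [-22.  68.]
tcp target [ 0.67924939 -0.05011358] delta [124.69359489 -44.81715502]
[ 0.5545558  -0.00529643  0.21469115]
```

```bash
python3 -m jog '[[[0,0,0,50,-17,0,30],[0,0,0,100,-35,0,30],[0,0,0,123,-43,-20,30],[0,0,0,123,-43,-60,30],[0,0,0,123,-43,-80,30]]]'; python3 - <<'E'
from h import *
snap('scene','s2');snap('side','d2')
r=lambda f,x,y:cv2.resize(cv2.imread(f'pics/{f}.png')[y:y+120,x:x+160],None,fx=2.5,fy=2.5,interpolation=cv2.INTER_CUBIC)
cv2.imwrite('pics/m2.png',np.hstack([r('s2',150,110),r('d2',210,125)]))
o=sensors.get_obs();print(o['tool_pos'],o['clock'])
E
```

```text
clock: 4.75
tool_pos: [0.6766, -0.0448, 0.1317]
ee_rot: [-0.623, -3.075, -0.0]
wrist_force: [0.3, 0.1, -4.7]
opening: 0.0429
grasp_force: 62.5
[ 0.67628708 -0.04506969  0.13197062] 4.85
```

View pics/m2.png

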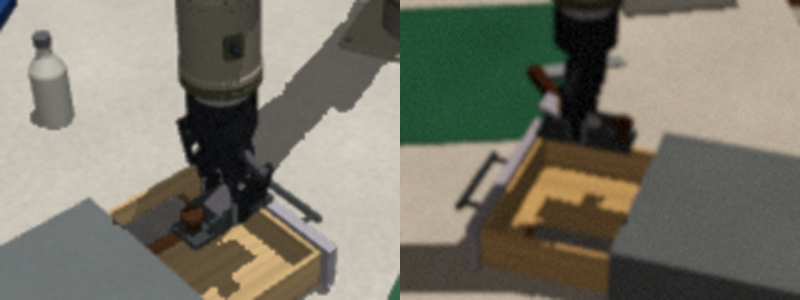

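The plane hangs over the bay, sole level, nose to the back. In the crop the nose's lower edge is at about (188,240) in the scene view and (632,150) in the side view. Checking that clearance numerically.

```bash
python3 - <<'E'
from h import *
a=np.radians(-23);xd=np.array([np.cos(a),np.sin(a)]);yd=np.array([-xd[1],xd[0]]);bay=np.array([.6433,-.0349])
for f,u,v in(('s2',150+188/2.5,110+240/2.5),('s2',150+175/2.5,110+232/2.5),('s2',150+200/2.5,110+247/2.5),('d2',210+232/2.5,125+150/2.5)):
    p=ray(f,u,v,.127)[:2];r=p-bay;print(p,1000*np.array([r@xd,r@yd]).round(3))
t=sensors.get_obs()['tool_pos'][:2]-bay;print(t@xd,t@yd)
E
```

```text
[ 0.73584229 -0.06218267] [96. 11.]
[ 0.73078769 -0.08145377] [99. -9.]
[ 0.73989774 -0.04498469] [93. 28.]
[ 0.73516917 -0.08581529] [104. -11.]
0.03433837906532442 0.0035278269940894457
```

```bash
python3 -m jog '[[[0,0,0,4,-2,-35,30],[0,0,0,4,-2,-70,30],[0,0,0,4,-2,-88,30],[0,0,0,4,-2,-97,30],[0,0,0,4,-2,-101,30]]]';python3 -m jog '[[[0,0,0,0,0,-1,30],[0,0,0,0,0,-2,30],[0,0,0,0,0,-3,30],[0,0,0,0,0,-3,30]]]'
```

```text
clock: 5.48
tool_pos: [0.6827, -0.0485, 0.0344]
ee_rot: [0.626, 3.077, 0.001]
wrist_force: [-0.3, -0.7, -4.6]
opening: 0.043
grasp_force: 62.5
clock: 5.98
tool_pos: [0.682, -0.0486, 0.0305]
ee_rot: [0.627, 3.078, 0.0]
wrist_force: [0.2, -0.4, -5.0]
opening: 0.0428
grasp_force: 62.5
```

```bash
python3 -m jog '[[[0,0,0,0,0,-1,30],[0,0,0,0,0,-2,30],[0,0,0,0,0,-3,30],[0,0,0,0,0,-3,30]]]';python3 -m jog '[[[0,0,0,0,0,-1,30],[0,0,0,0,0,-2,30],[0,0,0,0,0,-2,30]]]'
```

```text
clock: 6.48
tool_pos: [0.6819, -0.0485, 0.0272]
ee_rot: [-0.627, -3.078, -0.0]
wrist_force: [0.7, 1.2, -4.4]
opening: 0.0431
grasp_force: 62.5
clock: 6.85
tool_pos: [0.683, -0.049, 0.0266]
ee_rot: [0.627, 3.076, 0.0]
wrist_force: [-1.5, -1.6, 5.4]
opening: 0.0429
grasp_force: 63.7
```

```bash
python3 -m jog '[[[0,0,0,0,0,0,50],[0,0,0,0,0,0,64],[0,0,0,0,0,0,64],[0,0,0,0,0,0,64],[0,0,0,0,0,10,64]]]';python3 -m jog '[[[0,0,0,0,0,20,64],[0,0,0,0,0,60,64],[0,0,0,0,0,110,64],[0,0,0,-45,20,140,64],[0,0,0,-90,40,150,64]]]';python3 -m jog '[[[0,0,0,-50,21,0,64],[0,0,0,-90,40,0,64],[0,0,0,-90,40,0,40],[0,0,0,-90,40,0,0]]]'
python3 - <<'E'
from h import *
snap('wrist','w3');o=sensors.get_obs();print(o['tool_pos'],o['clock'])
E
```

```text
clock: 7.48
tool_pos: [0.6813, -0.0485, 0.0349]
ee_rot: [-0.627, -3.077, 0.0]
wrist_force: [-0.2, -0.5, 0.1]
opening: 0.0641
grasp_force: 0.0
clock: 8.1
tool_pos: [0.5922, -0.0087, 0.1891]
ee_rot: [0.627, 3.073, 0.003]
wrist_force: [0.1, 0.2, 1.4]
opening: 0.0636
grasp_force: 0.0
clock: 8.6
tool_pos: [0.5028, 0.0311, 0.1868]
ee_rot: [0.627, 3.076, 0.002]
wrist_force: [0.2, -1.0, -0.1]
opening: 0.0284
grasp_force: 0.0
[0.50293211 0.0308533  0.18639812] 8.65
```

View pics/w3.png

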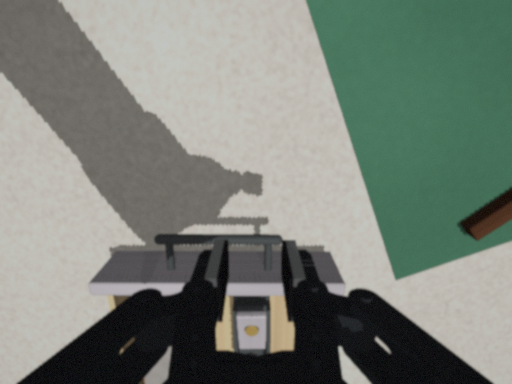

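The plane lies square in the drawer, with its cap at (252,330) seen between the fingers. The handle bar spans (158,239) to (283,240). Now I line up in front of the handle, fingers shut.

```bash
python3 -m jog '[[[0,0,0,-12,-35,0,0],[0,0,0,-12,-35,-50,0],[0,0,0,-12,-35,-100,0],[0,0,0,-12,-35,-130,0],[0,0,0,-12,-35,-142,0]]]';python3 -m jog '[[[0,0,0,9,-4,0,0],[0,0,0,18,-8,0,0],[0,0,0,27,-12,0,0],[0,0,0,36,-15,0,0],[0,0,0,41,-17,0,0]]]'
python3 - <<'E'
from h import *
snap('side','d3');snap('scene','s3')
r=lambda f,x,y:cv2.resize(cv2.imread(f'pics/{f}.png')[y:y+120,x:x+160],None,fx=2.5,fy=2.5,interpolation=cv2.INTER_CUBIC)
cv2.imwrite('pics/m3.png',np.hstack([r('s3',170,110),r('d3',190,125)]))
E
```

```text
clock: 9.28
tool_pos: [0.4897, -0.0045, 0.0419]
ee_rot: [-0.628, -3.076, 0.003]
wrist_force: [0.1, 0.1, 1.1]
opening: 0.0001
grasp_force: 0.0
clock: 9.9
tool_pos: [0.5315, -0.0207, 0.0435]
ee_rot: [-0.627, -3.078, -0.0]
wrist_force: [-0.2, 0.0, -0.2]
opening: 0.0
grasp_force: 0.3
```

View pics/m3.png

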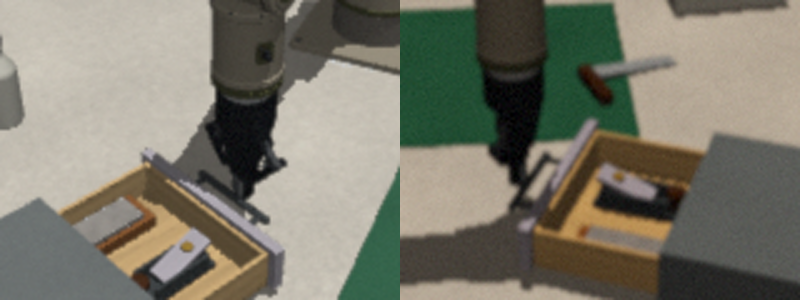

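The plane lies flat on its sole in the left part with its nose to the back, and the closed fingertips are at the middle of the bar. Now pushing.

```bash
python3 -m jog '[[[0,0,0,7,-3,0,0],[0,0,0,16,-7,0,0],[0,0,0,28,-12,0,0],[0,0,0,40,-17,0,0],[0,0,0,52,-22,0,0]]]';python3 -m jog '[[[0,0,0,12,-5,0,0],[0,0,0,24,-10,0,0],[0,0,0,36,-15,0,0],[0,0,0,48,-20,0,0],[0,0,0,60,-25,0,0]]]'
```

```text
clock: 10.62
tool_pos: [0.5839, -0.0432, 0.0433]
ee_rot: [0.627, 3.078, -0.0]
wrist_force: [-1.3, -0.6, 0.6]
opening: 0.0005
grasp_force: 0.7
clock: 11.25
tool_pos: [0.6438, -0.0679, 0.0434]
ee_rot: [0.627, 3.078, 0.0]
wrist_force: [-2.1, -0.4, 1.0]
opening: -0.0
grasp_force: 0.7
```

```bash
python3 -m jog '[[[0,0,0,10,-4,0,0],[0,0,0,19,-8,0,0],[0,0,0,26,-11,0,0],[0,0,0,31,-13,0,0],[0,0,0,35,-15,0,0]]]'
```

```text
clock: 11.88
tool_pos: [0.678, -0.0823, 0.0433]
ee_rot: [-0.626, -3.078, -0.001]
wrist_force: [-14.9, 6.1, 5.0]
opening: -0.0001
grasp_force: 7.8
```

A 16 N reaction suggests the drawer is on its stop. I back away and check.

```bash
python3 -m jog '[[[0,0,0,1,0,0,0],[0,0,0,-10,4,0,0],[0,0,0,-40,17,0,0],[0,0,0,-70,30,20,0],[0,0,0,-100,42,70,0]]]';python3 -m jog '[[[0,0,0,-30,15,60,0],[0,0,0,-60,60,110,0],[0,0,0,-60,110,110,0],[0,0,0,-60,110,110,0]]]'
python3 - <<'E'
from h import *
snap('side','d4');snap('scene','s4')
r=lambda f,x,y:cv2.resize(cv2.imread(f'pics/{f}.png')[y:y+120,x:x+160],None,fx=2.5,fy=2.5,interpolation=cv2.INTER_CUBIC)
cv2.imwrite('pics/m4.png',np.hstack([r('s4',100,160),r('d4',250,155)]))
E
```

```text
clock: 12.5
tool_pos: [0.5753, -0.0396, 0.1122]
ee_rot: [-0.625, -3.075, 0.001]
wrist_force: [1.1, 0.7, 1.3]
opening: -0.0002
grasp_force: 0.0
clock: 13.0
tool_pos: [0.5174, 0.075, 0.2247]
ee_rot: [0.614, 3.079, 0.006]
wrist_force: [-0.6, -0.3, -0.0]
opening: 0.0002
grasp_force: 0.0
```

View pics/m4.png

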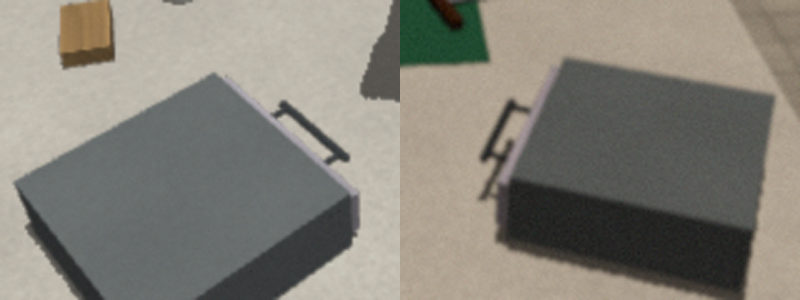

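```bash
python3 - <<'E'
from h import *
a=np.radians(-23);xd=np.array([np.cos(a),np.sin(a)]);yd=np.array([-xd[1],xd[0]]);bay=np.array([.6433,-.0349])
S=lambda x,y:('s4',100+x/2.5-.3,160+y/2.5-.3);D=lambda x,y:('d4',250+(x-400)/2.5-.3,155+y/2.5-.3)
for n,p,z in(('hR',S(285,105),.056),('hL',S(346,157),.056),('hL',D(513,103),.056),('hR',D(486,156),.056),('edgeR',S(212,73),.092),('edgeL',S(350,193),.092),('edgeL',D(564,59),.092),('edgeR',D(508,180),.092),('panL',S(358,192),.08),('panR',S(226,76),.08),('panL',D(554,67),.08),('panR',D(499,182),.08)):
    r=ray(*p,z)[:2]-bay;print(n,1000*np.array([r@xd,r@yd]).round(3))
E
```

```text
hR [ 69. -85.]
hL [69. 32.]
hL [73. 23.]
hR [ 72. -92.]
edgeR [ 122. -159.]
edgeL [120. 100.]
edgeL [121.  90.]
edgeR [ 119. -169.]
panL [106.  97.]
panR [ 106. -155.]
panL [110.  85.]
panR [ 107. -162.]
```

Panel's outer face sits about 14 mm ahead of the unit's edge, which is its own thickness. With the firm stop, the drawer is shut and the arm is clear.

```bash
python3 -c "
from rig import order;print(order.hand_in())"
```

```text
the job is handed in; nothing more can be done
None
```

I set the plane on its sole in the left of the drawer, nose to the back, released it and slid the drawer shut to its stop; the job is handed in, with no verdict returned. The last camera check showed the drawer closed to within a few millimetres, and I did not touch the glue bottle, offcut or try square.

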